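# Line up the bolt blanks and show the tall one to the inspection camera

## Robot

A 7-joint arm with a two-finger parallel gripper is mounted at the origin on the work surface. World frame = base frame: x ahead of the robot, y to its left, z up, the work surface at z = 0. Lengths are in mm, angles in rad, forces in N, time in s.
With the tool pointing down it reaches from about 425 to 925 mm from the base axis. Payload 6.8 kg.
Tool frame: the origin (TCP) lies midway between the tips of the shut fingers; the grasp point (between the pads) lies 19 mm behind it; z points along the fingers, y is the direction in which the jaws open and shut (so a half turn about z gives the same grasp; the last joint's range is limited). The gripper opens to 88 mm and grips with 3 to 60 N. Pads are 20 mm wide; open, the fingers measure 115 mm over their backs; the gripper's body (75 mm by 178 mm) begins 61 mm behind the grasp point.
Start: joints at [-1.241, 0.477, 0.022, 1.555, -0.011, 1.109, -0.083], TCP at [286.163, 611.357, 222.664] pointing down, gripper open.
Joint ranges: [-2.96, 2.96], [-0.34, 2.1], [-1.41, 1.46], [0.24, 2.44], [-1.37, 4.51], [0.17, 1.92], [-2.96, 2.96]. Speed limits (rad/s): [2.39, 2.39, 3.14, 3.14, 3.14, 3.14, 3.14].

## Interface

Orientations are given as a unit quaternion [x, y, z, w].
In Python, from bench import ctrl gives the robot as it stands.
- The arm moves only by the tool step_arm, never from a script. Its argument "moves" is a list of rows, each a list of 3 entries, a list of its own where there are three numbers: the shift along the world's x, y, z in m, then the turn, a rotation vector about the world's x, y, z in units of 5 degrees (1.0 is 5 degrees), then the finger opening in m, from 0 to 0.0878. A call has 1 to 20 rows; each row is the pose to reach, as a shift and turn from the pose commanded when the call began; what a row does not reach only later rows make up. A row lasts 1/8 s, in which the tool goes at most 62.5 mm and 10.7 degrees, less where a joint would pass 70% of its speed; a pose out of reach is approached as far as the arm can. A call with a gripper value outside its range is refused whole. The fingers move at their own pace and stop on an object; "grip_force" is the grip in N (left out, the last holds). Time passes only in rows, so rows that repeat a pose let the fingers close. It gives the time, the measured TCP pose, the force and the opening at its end, in the units of the state.
- ctrl.state(): the state, without advancing time (a new reading comes with each control period).
- ctrl.capture(name): name is "scene" or "top"; returns (picture, depth): 384x512x3 uint8, red, green, blue; 384x512 float32, mm along the optical axis (not along the pixel's ray), 0 where there is no reading.
- ctrl.camera_info(name): a dict with "camera_matrix" (3x3 intrinsics, pixels), "origin" and "rotation" of the camera in the world. Camera axes: x right, y down, z forward; pixel columns grow to the right and rows downward; lengths in mm; the calibration is good to about 2 mm. A picture is of the moment at which its call begins. camera_info takes no time and is no camera call.
- ctrl.close_job(): hands the job in, once; it reports no verdict.
Trained networks look in the newest picture that a camera, given by its name, has taken for a name from the list of things; names that differ only in an ending like _2 or _b are one class to them, and where a whole thing is asked for, a point or a joint stands for the part that bears it (a point fixed in the world has none). Each returns a list of dicts, best first, with "conf" (0 to 1); they miss things now and then, are a little off and sometimes report something else, mostly with a low value. They report only what shows in the picture. A call takes as long as a camera call. They do not tell look-alikes from the thing itself.
- ctrl.boxes_of(label, camera): "location" ([x, y, z] in mm, in the coordinates of the camera as it stood for that picture, good to about 4 mm: the middle of the surface that is visible of it).
The state is a dict: "time": time; "joint_positions": joint angles; "joint_vel": joint speeds; "joint_efforts": joint torques, N m; "eef_pos": TCP position; "tcp_rot": TCP orientation; "contact_force": force on the tool from outside, world axes, zero at the start; "wrist_torque": the same for the moment, N m; "opening": finger opening in mm.
Only numpy, scipy, OpenCV 4.12 (cv2) and the standard library are available. Lean on these libraries where they do the work, as an engineer would, in place of code of your own. Each camera call takes 0.05 s, during which the arm holds its last target. There are 200 camera calls.

## Task

Three bolt blanks belong in single file between the guide rails, standing on their heads: one is there already, so push the two strays in along the bench, without lifting or tipping any, until all three heads are fully between the straight rails. Then take the one that stands taller than the others out of the file by its stem and hold it still in the air before the inspection camera, its round head centred on the lens and square to it, 120 mm away; finish while holding it there. Leave the two short ones standing in the lane and the rest of the bench undisturbed.

Things in the scene. Friction and masses are not known exactly. Their poses are not given: they have to be found in the camera images.
- lane: fixed lane of two steel rails on the bench, 46 apart inside, 12 thick, 16 high, no floor. Origin at bench level on the centre line; x along the lane from open mouth (robot's left) to shut end (right), y across. Straight rails from x=-90 to the stop face at x=+90; before that each rail flares 30 deg outward, entry about 85 wide at x=-125. One blank starts in it near the stop
- tall_blank: dark steel bolt blank standing on its head: round head 40 dia x 16 thick, plain round stem 22 dia above it, 105 high overall; origin at the centre of the head's flat face (underside), z along the stem away from the head; 0.34 kg +-20 %; the tall one. Strays stand 70 to 235 before the straight rails, within 30 of the centre line
- short_blank_a: dark steel bolt blank standing on its head: round head 40 dia x 16 thick, plain round stem 22 dia above it, 75 high overall; origin at the centre of the head's flat face (underside), z along the stem away from the head; 0.25 kg +-20 %; one of two alike
- short_blank_b: dark steel bolt blank standing on its head: round head 40 dia x 16 thick, plain round stem 22 dia above it, 75 high overall; origin at the centre of the head's flat face (underside), z along the stem away from the head; 0.25 kg +-20 %; one of two alike
- camera_head: head of the fixed inspection camera on a low stand beyond the lane: grey housing 52 square, black lens barrel 38 dia, reaching 85 behind the lens; origin at the centre of the lens's front face, 100 above the bench; z points out along the line of sight, which rises 55 deg from level and looks back roughly towards the robot
- view_point (a point): empty point in the air on the camera's line of sight, 120 in front of the lens (camera_head z = +120), about 198 above the bench: the centre of the head's flat face belongs here, that face towards the lens, stem pointing away from it
- hammer: hand hammer, 270 long, lying flat, bystander; origin at the centre of its underside
- jar: closed clear jar with a yellow cap, 70 dia x 100, bystander; origin at the centre of its underside
- tin: closed aluminium tin, 74 dia x 90, bystander; origin at the centre of its underside
- brick: half brick, 110 x 55 x 40, bystander; origin at the centre of its underside
- billet: plain steel billet, 44 dia x 35 high, beside the lane on the robot's side, bystander; origin at the centre of its underside
- collar: steel collar, 48 dia x 18 high with a hole, beside the lane on the far side, bystander; origin at the centre of its underside
- brush: hand brush, 200 long, lying flat, bystander; origin at the centre of its underside
Things that resemble listed ones, but are neither listed nor needed, are in the scene too. What is shaped like the short_blank_a but white is not meant. Leave any black look-alike of the lane alone.

How it is judged (in metres and radians):
On the way, in this order (a step that is already met when the one before it is completed fails the run):
1. all three blanks stand in single file, heads fully between the straight rails (x of tall_blank in the frame of lane between -0.073 and 0.075 m and y of tall_blank in the frame of lane between -0.007 and 0.007 m and height (world z) of each of tall_blank, short_blank_a, short_blank_b below 0.006 m and angle between each of tall_blank, short_blank_a, short_blank_b's own z axis and vertical below 0.12 rad and x of short_blank_a in the frame of lane between -0.073 and 0.075 m and y of short_blank_a in the frame of lane between -0.007 and 0.007 m and x of short_blank_b in the frame of lane between -0.073 and 0.075 m and y of short_blank_b in the frame of lane between -0.007 and 0.007 m), for 0.2 s.
2. the tall blank is lifted clear of the file (height (world z) of tall_blank above 0.08 m and contact force between tall_blank and the fingers above 1 N), for 0.1 s.
At the end, for the whole second after the job is handed in: Tall blank held still by the fingers alone, centre of its head's face within 20 mm of the point 120 mm before the lens, stem within 0.2 rad of the line of sight, head towards the lens; both short blanks upright on the bench in the lane, heads fully between the straight rails (3 mm grace) (distance between tall_blank and view_point below 0.02 m and angle between the z axis of tall_blank and the z axis of camera_head, either way round below 0.2 rad and angle between tall_blank's own z axis and vertical below 1 rad and height (world z) of tall_blank above 0.15 m and contact force between tall_blank and the fingers above 1 N and contact force between tall_blank and camera_head below 0.1 N and linear speed of tall_blank below 0.02 m/s and angular speed of tall_blank below 0.15 rad/s and x of short_blank_a in the frame of lane between -0.073 and 0.075 m and y of short_blank_a in the frame of lane between -0.007 and 0.007 m and height (world z) of each of short_blank_a, short_blank_b below 0.006 m and angle between each of short_blank_a, short_blank_b's own z axis and vertical below 0.12 rad and x of short_blank_b in the frame of lane between -0.073 and 0.075 m and y of short_blank_b in the frame of lane between -0.007 and 0.007 m); the arm keeps its last pose, push and grip.
It fails at once if the tall blank is lifted off the bench outside the lane (height (world z) of tall_blank between 0.02 and 0.05 m and x of tall_blank in the frame of lane below -0.085 m).
It fails at once if a short blank is lifted off the bench (height (world z) of any of short_blank_a, short_blank_b above 0.02 m).
It fails at once if a blank is tipped over (angle between tall_blank's own z axis and vertical above 1.2 rad or angle between any of short_blank_a, short_blank_b's own z axis and vertical above 0.6 rad).
It fails at once if a bystander is shifted by more than 25 mm (distance of any of hammer, jar, tin, brick, billet, collar, brush from where it was at the start of the episode above 0.025 m).
It also fails if it takes over 59 s, if anything falls off the work surface, if the arm or the gripper's body presses on something with over 40 N, if the wrist force passes 120 N, or if a joint passes its speed limit or range.

## Working session

There is one attempt and no reset: what is moved stays moved. The work goes in short steps, Python scripts to look and compute and a tool call to move; the robot and the scene stay as the last step left them, time stands still between calls to the robot, and variables do not carry over. Pictures are saved under pics/ and viewed, about 8 in all and at most 12, crops included, and the job is handed in when it is done.

Besides the shell and the picture viewer there is one more tool, called after "Emit:" in YAML: its name, and indented under it one key for each argument. step_arm: Moves the arm, as the interface text tells. Its arguments: {"type":"object","properties":{"moves":{"type":"array","items":{"type":"array"}},"grip_force":{"type":"number"}},"required":["moves"]}

```bash
mkdir -p pics; cat > h.py <<'E'
import numpy as np, cv2
from bench import ctrl
def cap(n):
    p,d=ctrl.capture(n); return p,d
def save(p,f): cv2.imwrite('pics/'+f,cv2.cvtColor(p,cv2.COLOR_RGB2BGR))
def cam(n):
    c=ctrl.camera_info(n); return np.array(c['camera_matrix']),np.array(c['origin']),np.array(c['rotation'])
def w(n,u,v,z):
    K,o,R=cam(n); return R@(np.linalg.inv(K)@[u*z,v*z,z])+o
def cloud(n,d):
    K,o,R=cam(n); v,u=np.mgrid[:d.shape[0],:d.shape[1]]
    P=np.stack([(u-K[0,2])/K[0,0]*d,(v-K[1,2])/K[1,1]*d,d],-1)@R.T+o
    P[d<=0]=np.nan; return P
def proj(n,X):
    K,o,R=cam(n); c=R.T@(np.array(X,float)-o); q=K@c; return q[:2]/q[2]
E
python3 - <<'E'
from h import *
np.set_printoptions(precision=1,suppress=True)
for n in('scene','top'):
    p,d=cap(n); save(p,n+'0.png'); np.savez(n+'0.npz',p=p,d=d)
    K,o,R=cam(n); print(n,o,R.tolist(),K[0,0])
    for l in ['lane','tall_blank','short_blank_a','camera_head','hammer','jar','tin','brick','billet','collar','brush']:
        for b in ctrl.boxes_of(l,n):
            if b['conf']>.25:
                X=R@np.array(b['location'])+o; print(l,round(b['conf'],2),X,proj(n,X))
print(ctrl.state())
E
```

```text
scene [1378.3  -23.7  746.5] [0.6356127818867172, 0.6224326830368166, -0.3261959701315451, -0.31964063518232216] 381.40345465093856Traceback (most recent call last):
  File "<stdin>", line 9, in <module>
ValueError: matmul: Input operand 1 has a mismatch in its core dimension 0, with gufunc signature (n?,k),(k,m?)->(n?,m?) (size 3 is different from 4)
```

```bash
sed -i "s/np.array(c\['rotation'\])/Rot.from_quat(c['rotation']).as_matrix()/; 1a from scipy.spatial.transform import Rotation as Rot" h.py
python3 - <<'E'
from h import *
np.set_printoptions(precision=1,suppress=True)
for n in('scene','top'):
    p,d=cap(n); save(p,n+'0.png'); np.savez(n+'0.npz',p=p,d=d)
    K,o,R=cam(n); print(n,o,R.tolist(),K[0,0])
    for l in ['lane','tall_blank','short_blank_a','camera_head','hammer','jar','tin','brick','billet','collar','brush']:
        for b in ctrl.boxes_of(l,n):
            if b['conf']>.25:
                X=R@np.array(b['location'])+o; print(l,round(b['conf'],2),X,proj(n,X))
print(ctrl.state())
E
```

```text
scene [1378.3  -23.7  746.5] [[0.01234748831505983, 0.5827213642309669, -0.8125782123593459], [0.9997833125780103, -0.02081483885566282, 0.00026528089499633367], [-0.01675909970284567, -0.812405412434096, -0.5828521068203635]] 381.40345465093856
lane 0.93 [ 740.2 -223.2   23.3] [174.3 276.9]
lane 0.9 [511.2 -90.1  16. ] [231.6 217.9]
tall_blank 0.71 [517.2  77.2  43. ] [288.5 211. ]
tall_blank 0.63 [ 495.9 -169.4   34.6] [204.7 210.4]
short_blank_a 0.56 [496.1 204.4  31.3] [330.5 208.7]
short_blank_a 0.56 [418.1 180.3  27.4] [318.4 194.2]
short_blank_a 0.54 [589.6 211.6  34.3] [339.2 229. ]
short_blank_a 0.44 [ 499.1 -166.6   30.4] [205.7 212.1]
camera_head 0.75 [756.1  19.9  78. ] [273.5 264.3]
hammer 0.76 [ 341.  -370.4   23.8] [148.7 184.7]
hammer 0.4 [496.1 201.3  28.3] [329.4 209.5]
tin 0.97 [647.9 394.7  68.7] [415.7 232.6]
brick 0.73 [398.2 375.   35.3] [378.9 187.2]
billet 0.74 [426.5 -89.8  27.9] [232.4 197.5]
collar 0.51 [ 580.8 -163.9   18.9] [204.4 233.7]
collar 0.41 [398.3 377.7  31.9] [379.6 188.1]
brush 0.58 [720.2 337.6  16.7] [398.6 267.9]
brush 0.45 [517.2  76.2  43
[... 653 characters left out ...]
146.7 123.8]
jar 0.78 [ 613.7 -472.5   99.1] [414.4 154. ]
jar 0.51 [ 331.  -391.7   20.4] [381.5 250.6]
brick 0.96 [386.3 374.9  39.5] [126.4 228.5]
billet 0.45 [407.1 -87.6  32.6] [281.5 223.8]
collar 0.61 [ 566.5 -165.6   12.6] [306.5 173. ]
brush 0.65 [715.5 336.2  17.7] [146.2 123.1]
{'time': 1.3, 'joint_positions': array([-1.2,  0.5,  0. ,  1.6, -0. ,  1.1, -0.1]), 'joint_vel': array([ 0.,  0., -0., -0., -0., -0., -0.]), 'joint_efforts': array([ -0. , -58.3,   1.5, -27.3,  -0.1,   0. ,   0. ]), 'eef_pos': array([286.2, 611.4, 222.7]), 'tcp_rot': array([0.2, 1. , 0. , 0. ]), 'contact_force': array([ 1. , -0.2, -0.5]), 'wrist_torque': array([-0., -0.,  0.]), 'opening': 87.87520515765547}
```

View pics/top0.png

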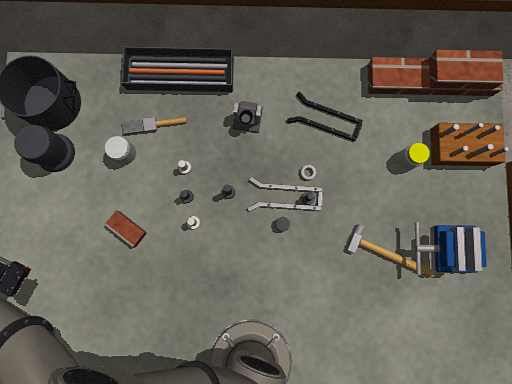

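View pics/scene0.png

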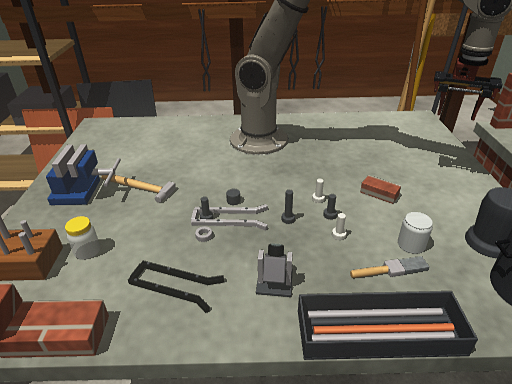

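```bash
python3 - <<'E'
from h import *
np.set_printoptions(precision=1,suppress=True)
for n in('top','scene'):
    z=np.load(n+'0.npz'); p,d=z['p'],z['d']; C=cloud(n,d)
    bench=C[(abs(C[...,0]-550)<100)&(abs(C[...,1]+10)<20)&(C[...,2]<12)][:,2]; print(n,'bench z',np.nanmedian(bench))
    for nm,x,y,h in(('tall',502,74,105),('A',485,200,75),('B',487,-165,75)):
        m=(np.hypot(C[...,0]-x,C[...,1]-y)<40)&(C[...,2]>22)
        Q=C[m]; zt=np.percentile(Q[:,2],95); T=Q[Q[:,2]>zt-8]
        print(n,nm,len(Q),'top z',zt,'top mid',T.mean(0),(T.min(0)+T.max(0))/2,'all',Q.mean(0))
    # rails
    m=(C[...,0]>430)&(C[...,0]<545)&(C[...,1]<0)&(C[...,1]>-215)&(C[...,2]>9)&(C[...,2]<22)&(p.mean(-1)>120)
    Q=C[m]; print('rail n',len(Q))
    for s in(1,-1):
        # straight part
        q=Q[(Q[:,1]<-45)&(Q[:,1]>-185)&((Q[:,0]-490)*s>8)]
        f=np.polyfit(q[:,1],q[:,0],1); r=q[:,0]-np.polyval(f,q[:,1]); q=q[abs(r)<8]; f=np.polyfit(q[:,1],q[:,0],1); print('rail',s,len(q),f,'x at -107',np.polyval(f,-107),'y range',q[:,1].min(),q[:,1].max(),'z',np.median(q[:,2]))
    print('end y min',Q[:,1].min(),np.percentile(Q[:,1],[1,3]), 'mouth y',Q[:,1].max(), 'x range', Q[:,0].min(),Q[:,0].max())
    k=p[90:145,220:275] if n=='top' else p[235:305,245:310]
    save(cv2.resize(k,None,fx=6,fy=6,interpolation=cv2.INTER_CUBIC),n+'_cam.png')
    k=p[160:235,165:330] if n=='top' else p[170:250,185:350]
    save(cv2.resize(k,None,fx=4,fy=4,interpolation=cv2.INTER_CUBIC),n+'_lane.png')
a=cv2.imread('pics/top_lane.png');b=cv2.imread('pics/scene_lane.png')
cv2.imwrite('pics/lanes.png',np.vstack([a,b])[:600])
a=cv2.imread('pics/top_cam.png');b=cv2.imread('pics/scene_cam.png')
W=np.zeros((420,330+390,3),np.uint8);W[:330,:330]=a;W[:,330:]=b;cv2.imwrite('pics/cams.png',W)
E
```

```text
top bench z -1.1707118775951812
top tall 70 top z 106.90891650703792 top mid [505.3  76.6 103.7] [505.4  76.4 104.1] all [502.7  75.5  88.5]
top A 63 top z 76.5418746451757 top mid [489.8 204.4  73. ] [490.1 204.2  74.9] all [488.8 203.   66.1]
top B 64 top z 77.60183793494022 top mid [ 489.5 -168.5   73.9] [ 489.6 -168.5   74.8] all [ 488.7 -166.9   61.9]
rail n 518
rail 1 153 [  0.1 528.4] x at -107 522.4108991564566 y range -182.5918675446627 -46.176293794955924 z 15.369676047818984
rail -1 152 [  0.1 470.6] x at -107 464.49189090840247 y range -184.91201536672642 -46.6857600945328 z 15.163385084960055
end y min -210.55854804574633 [-210.1 -209.2] mouth y -0.8825643806674628 x range 454.41749862168535 544.3904102710285
scene bench z 0.9504649158366192
scene tall 197 top z 105.85122903298773 top mid [508.2  76.6 104.3] [506.3  76.9 103. ] all [511.6  76.2  70. ]
scene A 132 top z 76.81116793640784 top mid [493.  204.3  74.7] [491.6 204.9  73.5] all [495.6 203.5  53.5]
scene B 126 top z 76.08231854832508 top mid [ 493.4 -167.8   74. ] [ 493.2 -168.4   72.9] all [ 496.4 -167.6   53.8]
rail n 423
rail 1 136 [  0.  527.1] x at -107 522.3513121676536 y range -183.54037967376104 -47.32950411072722 z 16.40771445782127
rail -1 100 [  0.1 471.7] x at -107 464.45539994668894 y range -161.1380681532374 -47.49830988950585 z 16.459815021847987
end y min -211.37543188068307 [-209.9 -207.9] mouth y -0.6563074408109166 x range 452.6255805620659 544.1514569250744
```

View pics/lanes.png

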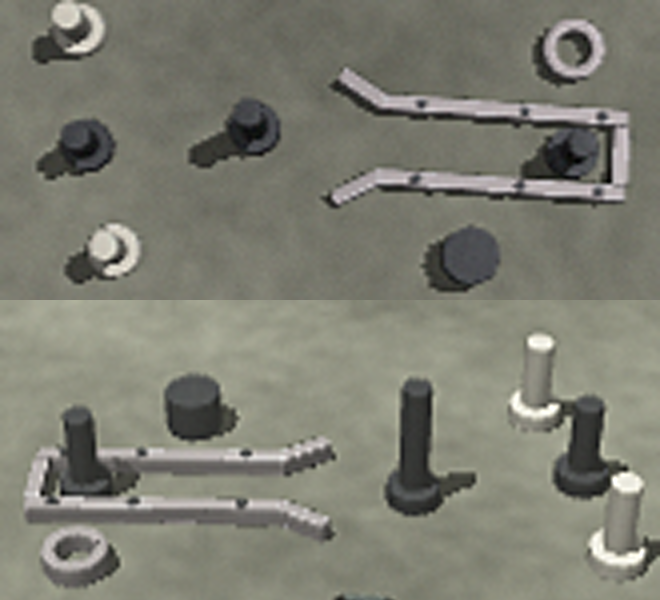

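View pics/cams.png

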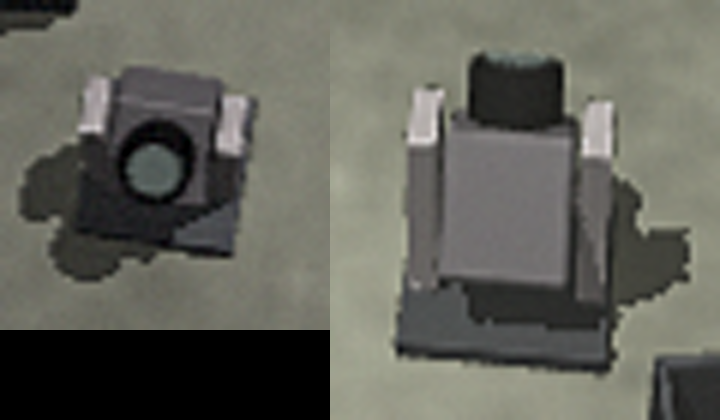

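```bash
python3 - <<'E'
from h import *
np.set_printoptions(precision=3,suppress=True)
def plane(P):
    c=P.mean(0); s=np.linalg.svd(P-c,full_matrices=False); n=s[2][2]; return c,n*np.sign(n[2]),s[1][2]/len(P)**.5
z=np.load('scene0.npz'); C=cloud('scene',z['d'])
P=C[235+135//6:235+270//6,245+128//6:245+235//6].reshape(-1,3); P=P[np.isfinite(P).all(1)]
for _ in range(3):
    c,n,r=plane(P); P=P[abs((P-c)@n)<4]
print('housing',len(P),c,n,r,'elev',np.degrees(np.arcsin(n[2])),'az d_h',-n[:2]/np.hypot(*n[:2]))
z=np.load('top0.npz'); C=cloud('top',z['d']); 
# lens disk
v0,u0=90+170/6-.5,220+154/6-.5
v,u=np.mgrid[:384,:512]
m=np.hypot(u-u0,v-v0)<4.5; P=C[m]; print(plane(P)); print('lens ctr px',u0,v0,np.median(P,0))
K,o,R=cam('top'); r=R@np.linalg.inv(K)@[u0,v0,1]; print('ray z=100',o+r*(100-o[2])/r[2])
# barrel midline from scene: top edge of barrel
s=ctrl.state(); print(s['tcp_rot'],Rot.from_quat(s['tcp_rot']).as_matrix(),s['eef_pos'],s['joint_positions'])
Rm=Rot.from_quat(s['tcp_rot']).as_matrix(); y=Rm[:,1]
t=np.array([1,-.056]); a=np.degrees(np.arctan2(t[1],t[0])-np.arctan2(y[1],y[0])); print('yaw turn needed deg',a,(a+90)%180-90)
E
```

```text
housing 408 [763.712  21.813  73.669] [ 0.813 -0.102  0.573] 1.5619388663196758 elev 34.948570317149546 az d_h [-0.992  0.124]
(array([714.024,  26.366,  99.625]), array([-0.627,  0.025,  0.778]), np.float64(2.2397396610081888))
lens ctr px 245.16666666666666 117.83333333333333 [714.337  26.705  99.519]
ray z=100 [714.068  26.233 100.   ]
[0.217 0.976 0.    0.   ] [[-0.906  0.424  0.   ]
 [ 0.424  0.906  0.   ]
 [-0.     0.    -1.   ]] [286.173 611.354 222.67 ] [-1.241  0.477  0.022  1.555 -0.011  1.109 -0.083]
yaw turn needed deg -68.11961214616463 -68.11961214616463
```

Emit:
step_arm:
  moves:
    - [[0.219, -0.534, 0], [0, 0, -13.6], 0.06]
    - [[0.219, -0.534, 0], [0, 0, -13.6], 0.06]
    - [[0.219, -0.534, 0], [0, 0, -13.6], 0.06]
    - [[0.219, -0.534, 0], [0, 0, -13.6], 0.06]
    - [[0.219, -0.534, 0], [0, 0, -13.6], 0.06]
    - [[0.219, -0.534, 0], [0, 0, -13.6], 0.06]
    - [[0.219, -0.534, 0], [0, 0, -13.6], 0.06]
    - [[0.219, -0.534, 0], [0, 0, -13.6], 0.06]
    - [[0.219, -0.534, 0], [0, 0, -13.6], 0.06]
    - [[0.219, -0.534, 0], [0, 0, -13.6], 0.06]
    - [[0.219, -0.534, 0], [0, 0, -13.6], 0.06]
    - [[0.219, -0.534, 0], [0, 0, -13.6], 0.06]
    - [[0.219, -0.534, -0.08], [0, 0, -13.6], 0.06]
    - [[0.219, -0.534, -0.08], [0, 0, -13.6], 0.06]
    - [[0.219, -0.534, -0.08], [0, 0, -13.6], 0.06]
  grip_force: 20

```text
time: 3.18
eef_pos: [503.7, 79.1, 141.4]
tcp_rot: [0.725, 0.689, -0.001, -0.001]
contact_force: [0.1, -0.3, 0.8]
opening: 59.8
```

Emit:
step_arm:
  moves:
    - [[0, -0.001, -0.04], [0, 0, 0], 0.06]
    - [[0, -0.001, -0.08], [0, 0, 0], 0.06]
    - [[0, -0.001, -0.102], [0, 0, 0], 0.06]
    - [[0, -0.001, -0.102], [0, 0, 0], 0.06]
    - [[0, -0.001, -0.102], [0, 0, 0], 0.02]
    - [[0, -0.001, -0.102], [0, 0, 0], 0.015]
    - [[0, -0.001, -0.102], [0, 0, 0], 0.015]
    - [[0, -0.001, -0.102], [0, 0, 0], 0.015]
    - [[0, -0.001, -0.102], [0, 0, 0], 0.015]
    - [[0, -0.001, -0.102], [0, 0, 0], 0.015]
  grip_force: 15

```text
time: 4.42
eef_pos: [505.3, 76.4, 41.0]
tcp_rot: [0.726, 0.688, 0.0, -0.0]
contact_force: [-2.2, -0.2, 6.5]
opening: 22.0
```

```bash
python3 - <<'E'
from h import *
p,d=cap('scene'); C=cloud('scene',d)
save(cv2.resize(p[120:260,180:380],None,fx=3.5,fy=3.5),'grip1.png')
s=ctrl.state();print(s['eef_pos'],s['contact_force'],s['wrist_torque'],s['opening'])
E
```

```text
[505.24566568  76.44832472  40.97832483] [-2.24547783  0.89589784  5.6909537 ] [-0.0518536   0.44652241 -0.01701134] 21.550138631522067
```

View pics/grip1.png

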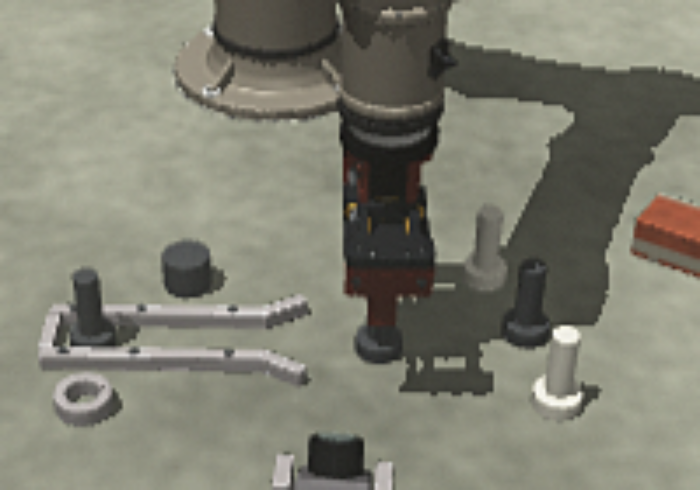

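Emit:
step_arm:
  moves:
    - [[-0.001, -0.01, 0], [0, 0, 0], 0.015]
    - [[-0.0015, -0.02, 0], [0, 0, 0], 0.015]
    - [[-0.002, -0.03, 0], [0, 0, 0], 0.015]
    - [[-0.0035, -0.042, 0], [0, 0, 0], 0.015]
    - [[-0.0045, -0.054, 0], [0, 0, 0], 0.015]
    - [[-0.005, -0.066, 0], [0, 0, 0], 0.015]
    - [[-0.0055, -0.078, 0], [0, 0, 0], 0.015]
    - [[-0.006, -0.09, 0], [0, 0, 0], 0.015]
    - [[-0.007, -0.102, 0], [0, 0, 0], 0.015]
    - [[-0.0075, -0.114, 0], [0, 0, 0], 0.015]
    - [[-0.0085, -0.126, 0], [0, 0, 0], 0.015]
    - [[-0.009, -0.138, 0], [0, 0, 0], 0.015]
    - [[-0.01, -0.15, 0], [0, 0, 0], 0.015]
    - [[-0.0105, -0.162, 0], [0, 0, 0], 0.015]
    - [[-0.011, -0.172, 0], [0, 0, 0], 0.015]
    - [[-0.0115, -0.182, 0], [0, 0, 0], 0.015]
    - [[-0.0125, -0.192, 0], [0, 0, 0], 0.015]
    - [[-0.0125, -0.198, 0], [0, 0, 0], 0.015]
    - [[-0.0125, -0.198, 0], [0, 0, 0], 0.015]
    - [[-0.0125, -0.198, 0], [0, 0, 0], 0.015]

```text
time: 6.98
eef_pos: [492.5, -122.3, 40.7]
tcp_rot: [0.726, 0.688, -0.0, 0.0]
contact_force: [-0.7, -2.4, 1.2]
opening: 21.9
```

Emit:
step_arm:
  moves:
    - [[0, 0, 0], [0, 0, 0], 0.045]
    - [[0, 0, 0], [0, 0, 0], 0.045]
    - [[0, 0, 0], [0, 0, 0], 0.045]
    - [[0, 0, 0.03], [0, 0, 0], 0.045]
    - [[0, 0, 0.08], [0, 0, 0], 0.045]
    - [[0, 0, 0.11], [0, 0, 0], 0.05]
    - [[-0.002, 0.06, 0.11], [0, 0, 0], 0.06]
    - [[-0.002, 0.327, 0.11], [0, 0, 0], 0.06]
    - [[-0.002, 0.327, 0.11], [0, 0, 0], 0.06]
    - [[-0.002, 0.327, 0.11], [0, 0, 0], 0.06]
    - [[-0.002, 0.327, 0.11], [0, 0, 0], 0.06]
    - [[-0.002, 0.327, 0.11], [0, 0, 0], 0.06]
    - [[-0.002, 0.327, 0.11], [0, 0, 0], 0.06]
    - [[-0.002, 0.327, 0.11], [0, 0, 0], 0.06]

```text
time: 8.72
eef_pos: [490.8, 202.9, 150.6]
tcp_rot: [0.727, 0.687, -0.0, 0.0]
contact_force: [-0.5, -0.2, 0.0]
opening: 60.2
```

```bash
python3 - <<'E'
from h import *
np.set_printoptions(precision=1,suppress=True)
p,d=cap('scene'); C=cloud('scene',d)
save(cv2.resize(p[120:260,180:380],None,fx=3.5,fy=3.5),'lane1.png')
for nm,x,y,zm in(('tall',492,-122,108),('B',490,-168,80),('A',491,204,80)):
    Q=C[(np.hypot(C[...,0]-x,C[...,1]-y)<22)&(C[...,2]>40)&(C[...,2]<zm+5)]
    T=Q[Q[:,2]>np.percentile(Q[:,2],95)-8]; print(nm,T[:,2].max(),(T.min(0)+T.max(0))/2)
print(ctrl.state()['eef_pos'])
E
```

```text
tall 68.15579362279584 [ 496.9 -101.5   65. ]
B 77.80098197286884 [ 492.6 -168.4   72.9]
A 78.33090981514465 [491.6 204.5  73.6]
[490.9 202.8 150.7]
```

View pics/lane1.png

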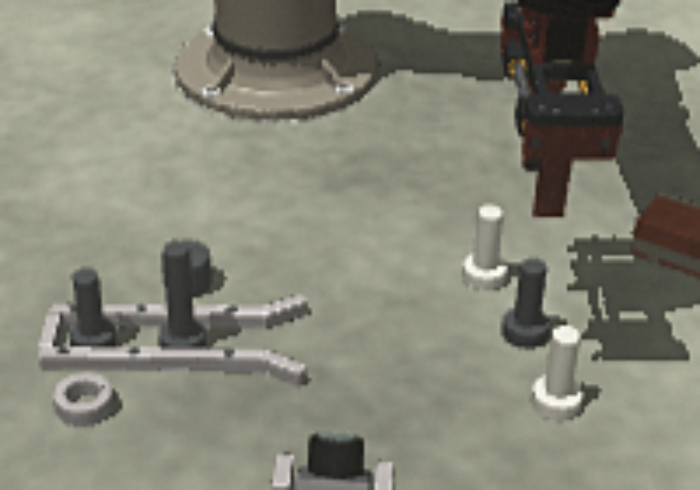

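```bash
python3 - <<'E'
from h import *
np.set_printoptions(precision=1,suppress=True)
for n in('scene','top'):
  p,d=cap(n); C=cloud(n,d)
  Q=C[(abs(C[...,0]-495)<22)&(abs(C[...,1]+105)<40)&(C[...,2]>84)&(C[...,2]<115)]
  T=Q[Q[:,2]>np.percentile(Q[:,2],95)-8]; print(n,len(Q),T[:,2].max(),(T.min(0)+T.max(0))/2)
  Q=C[(abs(C[...,0]-495)<22)&(abs(C[...,1]+105)<40)&(C[...,2]>25)&(C[...,2]<115)]
  for a in range(25,105,20):
    q=Q[abs(Q[:,2]-a-10)<10]
    if len(q): print(a+10,len(q),q.mean(0),(q.min(0)+q.max(0))/2)
E
```

```text
scene 60 108.06966357952797 [495.1 -90.7 103.5]
35 34 [502.5 -91.   35.7] [501.1 -91.5  35.5]
55 37 [502.3 -90.1  55. ] [501.  -91.4  54.5]
75 48 [502.1 -90.5  74.9] [500.7 -90.8  75.1]
95 42 [500.7 -90.6  96.7] [496.1 -91.   95.3]
top 49 109.0373115652169 [495.2 -91.  104.4]
35 7 [486.6 -87.   35.4] [487.5 -88.1  34.3]
55 6 [490.3 -84.7  59.5] [491.3 -88.   59. ]
75 5 [486.2 -89.3  73.7] [486.8 -89.7  74.5]
95 36 [493.7 -90.9 101.5] [494.2 -91.   96.4]
```

Emit:
step_arm:
  moves:
    - [[0, 0, -0.05], [0, 0, 0], 0.06]
    - [[0, 0, -0.1], [0, 0, 0], 0.06]
    - [[0, 0, -0.112], [0, 0, 0], 0.06]
    - [[0, 0, -0.112], [0, 0, 0], 0.06]
    - [[0, 0, -0.112], [0, 0, 0], 0.01]
    - [[0, 0, -0.112], [0, 0, 0], 0.01]
    - [[0, 0, -0.112], [0, 0, 0], 0.01]
    - [[0, 0, -0.112], [0, 0, 0], 0.01]
    - [[0, 0, -0.112], [0, 0, 0], 0.01]
    - [[0, 0, -0.112], [0, 0, 0], 0.01]
  grip_force: 40

```text
time: 10.12
eef_pos: [490.5, 205.5, 38.9]
tcp_rot: [0.726, 0.688, -0.0, -0.0]
contact_force: [-2.6, -0.2, 5.8]
opening: 21.8
```

Emit:
step_arm:
  moves:
    - [[0.001, -0.01, 0], [0, 0, 0], 0.01]
    - [[0.003, -0.02, 0], [0, 0, 0], 0.01]
    - [[0.005, -0.032, 0], [0, 0, 0], 0.01]
    - [[0.007, -0.045, 0], [0, 0, 0], 0.01]
    - [[0.009, -0.058, 0], [0, 0, 0], 0.01]
    - [[0.011, -0.071, 0], [0, 0, 0], 0.01]
    - [[0.013, -0.084, 0], [0, 0, 0], 0.01]
    - [[0.0145, -0.097, 0], [0, 0, 0], 0.01]
    - [[0.0145, -0.11, 0], [0, 0, 0], 0.01]
    - [[0.0135, -0.123, 0], [0, 0, 0], 0.01]
    - [[0.013, -0.136, 0], [0, 0, 0], 0.01]
    - [[0.012, -0.149, 0], [0, 0, 0], 0.01]
    - [[0.0115, -0.162, 0], [0, 0, 0], 0.01]
    - [[0.0105, -0.175, 0], [0, 0, 0], 0.01]
    - [[0.01, -0.185, 0], [0, 0, 0], 0.01]
    - [[0.01, -0.185, 0], [0, 0, 0], 0.01]

```text
time: 12.12
eef_pos: [500.7, 18.5, 38.9]
tcp_rot: [0.727, 0.687, -0.0, 0.0]
contact_force: [0.4, 1.9, 6.9]
opening: 21.4
```

```bash
python3 - <<'E'
from h import *
np.set_printoptions(precision=1,suppress=True)
p,d=cap('scene'); C=cloud('scene',d)
save(cv2.resize(p[150:240,200:330],None,fx=5,fy=5),'drag2.png')
# bright/dark head points just above bench around the tool
e=ctrl.state()['eef_pos']; Q=C[(np.hypot(C[...,0]-e[0],C[...,1]-e[1])<60)&(C[...,2]>5)&(C[...,2]<14)&(p.mean(-1)<70)]
print(e,len(Q),Q.min(0),Q.max(0),ctrl.state()['contact_force'])
E
```

```text
[500.7  18.4  38.9] 33 [471.4 -11.    5.4] [547.6  35.9  13.9] [1.2 1.4 7.6]
```

View pics/drag2.png

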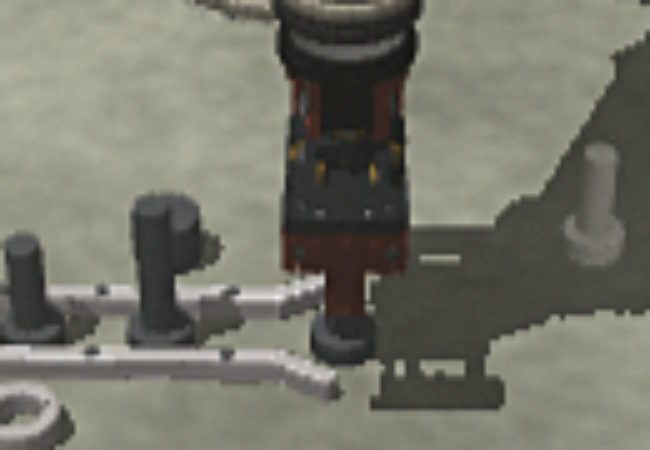

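Emit:
step_arm:
  moves:
    - [[-0.0005, -0.008, 0], [0, 0, 0], 0.01]
    - [[-0.001, -0.016, 0], [0, 0, 0], 0.01]
    - [[-0.0015, -0.024, 0], [0, 0, 0], 0.01]
    - [[-0.002, -0.032, 0], [0, 0, 0], 0.01]
    - [[-0.0025, -0.04, 0], [0, 0, 0], 0.01]
    - [[-0.0025, -0.048, 0], [0, 0, 0], 0.01]
    - [[-0.003, -0.055, 0], [0, 0, 0], 0.01]
    - [[-0.0035, -0.06, 0], [0, 0, 0], 0.01]
    - [[-0.0035, -0.065, 0], [0, 0, 0], 0.01]
    - [[-0.004, -0.07, 0], [0, 0, 0], 0.01]
    - [[-0.004, -0.074, 0], [0, 0, 0], 0.01]
    - [[-0.0045, -0.078, 0], [0, 0, 0], 0.01]
    - [[-0.0045, -0.082, 0], [0, 0, 0], 0.01]
    - [[-0.005, -0.086, 0], [0, 0, 0], 0.01]
    - [[-0.005, -0.088, 0], [0, 0, 0], 0.01]
    - [[-0.005, -0.088, 0], [0, 0, 0], 0.01]

```text
time: 14.18
eef_pos: [495.7, -66.8, 39.0]
tcp_rot: [0.726, 0.688, 0.001, -0.001]
contact_force: [1.3, 7.8, 8.6]
opening: 21.6
```

```bash
cat > m.py <<'E'
from h import *
np.set_printoptions(precision=1,suppress=True)
import sys
p,d=cap('scene'); C=cloud('scene',d)
save(cv2.resize(p[150:240,180:310],None,fx=5,fy=5),sys.argv[1])
L=lambda q:(( -108-q[1])*.998-(q[0]-493.4)*.056, (q[0]-493.4)*.998-.056*(q[1]+108))
m=(abs(C[...,0]-493)<24)&(C[...,1]>-205)&(C[...,1]<0)&(C[...,2]>60)&(C[...,2]<110)&(p.mean(-1)<90)&(p.max(-1)-p.min(-1)<15)
n,lab,st,ce=cv2.connectedComponentsWithStats(m.astype(np.uint8))
for i in range(1,n):
    Q=C[lab==i]
    if len(Q)>15:
        T=Q[Q[:,2]>Q[:,2].max()-8]; c=(T.min(0)+T.max(0))/2; print(len(Q),'zmax',Q[:,2].max(),c,'lane',np.array(L(c)))
s=ctrl.state(); print(s['time'],s['eef_pos'],s['contact_force'],s['opening'])
E
python3 m.py push2.png
```

```text
33 zmax 106.25918452490828 [ 496.8 -112.   104. ] lane [3.8 3.6]
49 zmax 76.57872083467032 [ 493.7 -168.2   72.6] lane [60.1  3.7]
14.225 [495.7 -66.9  39. ] [-0.   7.9  8.8] 21.39170025417176
```

View pics/push2.png

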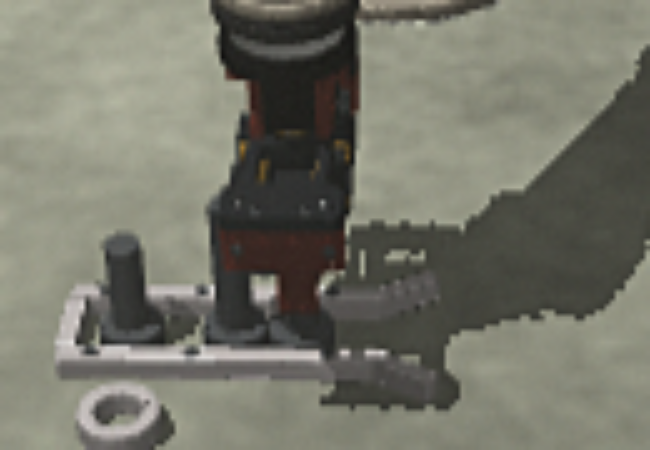

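Emit:
step_arm:
  moves:
    - [[0, 0, 0], [0, 0, 0], 0.06]
    - [[0, 0, 0], [0, 0, 0], 0.06]
    - [[0, 0, 0], [0, 0, 0], 0.06]
    - [[0, 0, 0], [0, 0, 0], 0.06]
    - [[0, 0, 0], [0, 0, 0], 0.06]
    - [[0, 0, 0.03], [0, 0, 0], 0.06]
    - [[0, 0, 0.06], [0, 0, 0], 0.06]
    - [[0, 0, 0.11], [0, 0, 0], 0.06]
    - [[0, 0, 0.15], [0, 0, 0], 0.06]
    - [[0, 0, 0.15], [0, 0, 0], 0.06]
    - [[0, 0.08, 0.15], [0, 0, 0], 0.06]
    - [[0, 0.08, 0.15], [0, 0, 0], 0.06]
    - [[0, 0.08, 0.15], [0, 0, 0], 0.06]

```text
time: 15.85
eef_pos: [495.0, 13.7, 187.6]
tcp_rot: [0.725, 0.689, -0.001, -0.001]
contact_force: [0.2, -0.3, -0.2]
opening: 60.0
```

```bash
python3 m.py rel2.png; sed "s/'scene'/'top'/g" m.py > mt.py; python3 mt.py rel2t.png
```

```text
111 zmax 108.00042732604697 [ 496.3 -104.9  104.1] lane [-3.2  2.7]
49 zmax 77.24296203308165 [ 492.  -168.2   73.6] lane [60.2  2. ]
48 zmax 77.97897198823057 [496.  -66.1  74.3] lane [-41.9   0.2]
15.9 [495.   12.1 187.8] [-0.  -0.5 -0.3] 60.23150853193668
37 zmax 77.79972548066644 [496.8 -65.1  74.1] lane [-43.   1.]
51 zmax 107.58867864657213 [ 492.6 -105.5  104.1] lane [-2.5 -0.9]
34 zmax 81.92283091909803 [ 492.1 -167.8   77.9] lane [59.8  2. ]
15.95 [495.1  11.3 187.9] [-0.4  0.2  0.4] 60.22131178012532
```

Emit:
step_arm:
  moves:
    - [[-0.0015, -0.06, 0], [0, 0, 0], 0.06]
    - [[-0.0015, -0.118, 0], [0, 0, 0], 0.06]
    - [[-0.0015, -0.118, 0], [0, 0, 0], 0.06]
    - [[-0.0015, -0.118, 0], [0, 0, 0], 0.06]
    - [[-0.0015, -0.118, -0.05], [0, 0, 0], 0.06]
    - [[-0.0015, -0.118, -0.1], [0, 0, 0], 0.06]
    - [[-0.0015, -0.118, -0.129], [0, 0, 0], 0.06]
    - [[-0.0015, -0.118, -0.129], [0, 0, 0], 0.06]
    - [[-0.0015, -0.118, -0.129], [0, 0, 0], 0.06]
    - [[-0.0015, -0.118, -0.129], [0, 0, 0], 0.01]
    - [[-0.0015, -0.118, -0.129], [0, 0, 0], 0.01]
    - [[-0.0015, -0.118, -0.129], [0, 0, 0], 0.01]
    - [[-0.0015, -0.118, -0.129], [0, 0, 0], 0.01]
    - [[-0.0015, -0.118, -0.129], [0, 0, 0], 0.01]
    - [[-0.0015, -0.118, -0.129], [0, 0, 0], 0.01]
    - [[-0.0015, -0.118, -0.129], [0, 0, 0], 0.01]
  grip_force: 55

```text
time: 17.95
eef_pos: [494.0, -105.6, 59.8]
tcp_rot: [0.726, 0.688, -0.0, -0.0]
contact_force: [-1.0, 1.0, 4.9]
opening: 21.6
```

```bash
python3 m.py grip3.png
```

```text
48 zmax 77.29912011268743 [ 490.3 -168.2   73.9] lane [60.2  0.3]
53 zmax 77.48947273278145 [496.8 -66.1  73.7] lane [-42.   1.]
18.0 [ 494.  -105.7   59.8] [-2.4  0.2  5.2] 21.081562964160053
```

Emit:
step_arm:
  moves:
    - [[0, 0, 0.01], [0, 0, 0], 0.01]
    - [[0, 0, 0.025], [0, 0, 0], 0.01]
    - [[0, 0, 0.045], [0, 0, 0], 0.01]
    - [[0, 0, 0.065], [0, 0, 0], 0.01]
    - [[0, 0, 0.085], [0, 0, 0], 0.01]
    - [[0, 0, 0.11], [0, 0, 0], 0.01]
    - [[0, 0, 0.135], [0, 0, 0], 0.01]
    - [[0, 0, 0.16], [0, 0, 0], 0.01]
    - [[0, 0, 0.185], [0, 0, 0], 0.01]
    - [[0, 0, 0.2], [0, 0, 0], 0.01]
    - [[0, 0, 0.2], [0, 0, 0], 0.01]
    - [[0, 0, 0.2], [0, 0, 0], 0.01]

```text
time: 19.5
eef_pos: [493.5, -105.5, 258.8]
tcp_rot: [0.726, 0.688, -0.0, -0.001]
contact_force: [-0.5, -0.6, -2.7]
opening: 21.1
```

Emit:
step_arm:
  moves:
    - [[0.01, 0.012, 0], [-0.09, -0.7, 0], 0.01]
    - [[0.02, 0.025, 0], [-0.18, -1.4, 0], 0.01]
    - [[0.03, 0.04, 0], [-0.27, -2.1, 0], 0.01]
    - [[0.04, 0.055, 0], [-0.36, -2.8, 0], 0.01]
    - [[0.055, 0.07, 0], [-0.45, -3.5, 0], 0.01]
    - [[0.07, 0.085, 0], [-0.54, -4.2, 0], 0.01]
    - [[0.08, 0.1, 0], [-0.63, -4.9, 0], 0.01]
    - [[0.09, 0.115, -0.003], [-0.72, -5.6, 0], 0.01]
    - [[0.1, 0.13, -0.006], [-0.81, -6.3, 0], 0.01]
    - [[0.11, 0.14, -0.01], [-0.87, -6.94, 0], 0.01]
    - [[0.118, 0.145, -0.012], [-0.87, -6.94, 0], 0.01]
    - [[0.118, 0.145, -0.012], [-0.87, -6.94, 0], 0.01]
    - [[0.118, 0.145, -0.012], [-0.87, -6.94, 0], 0.01]
    - [[0.118, 0.145, -0.012], [-0.87, -6.94, 0], 0.01]
    - [[0.118, 0.145, -0.012], [-0.87, -6.94, 0], 0.01]

```text
time: 21.38
eef_pos: [612.1, 38.9, 247.9]
tcp_rot: [0.693, 0.656, 0.191, 0.232]
contact_force: [-0.3, 0.0, -3.0]
opening: 21.2
```

```bash
python3 m.py x.png; python3 - <<'E'
from h import *
np.set_printoptions(precision=3,suppress=True)
s=ctrl.state(); R=Rot.from_quat(s['tcp_rot']).as_matrix(); d=np.array([-.569,.071,.819])
print('tool',s['eef_pos'],'-z',-R[:,2],'ang',np.arccos(-R[:,2]@d),'face est',s['eef_pos']+59.8*R[:,2],'vp',np.array([714.2,26.5,100])+120*d, s['joint_positions'])
for n in('scene','top'):
    p,dd=cap(n); u,v=proj(n,[640,30,200]).astype(int); print(u,v)
    save(cv2.resize(p[v-60:v+60,u-60:u+60],None,fx=3.3,fy=3.3,interpolation=cv2.INTER_CUBIC),'f_'+n+'.png'); np.savez(n+'f.npz',p=p,d=dd)
cv2.imwrite('pics/final.png',np.hstack([cv2.imread('pics/f_scene.png'),cv2.imread('pics/f_top.png')]))
# axis of visible tall head in scene: points near expected axis
C=cloud('scene',np.load('scenef.npz')['d']); P=C[np.isfinite(C).all(-1)]
f=s['eef_pos']+59.8*R[:,2]; a=-R[:,2]; t=(P-f)@a; r=np.linalg.norm(P-f-t[:,None]*a,axis=1)
for lo in range(-15,60,6):
    k=(t>=lo)&(t<lo+6)&(r<32); 
    if k.sum()>3: q=P[k]-f-t[k][:,None]*a; print(lo,k.sum(),'r med',np.median(r[k]),'y mid',(P[k][:,1].min()+P[k][:,1].max())/2-f[1]-(lo+3)*a[1])
E
```

```text
49 zmax 78.51066371853119 [ 491.1 -168.    75.1] lane [60.   1.1]
47 zmax 77.76163322427738 [497.7 -66.1  74. ] lane [-42.    1.9]
21.425 [612.2  39.  247.8] [-0.2  0.1 -2.6] 20.987832900166293
tool [612.153  39.047 247.847] -z [-0.569  0.071  0.819] ang 0.020912887065608687 face est [646.168  34.777 198.85 ] vp [645.92  35.02 198.28] [-0.602  0.1    0.33   2.176  0.592  0.358 -0.841]
275 192
242 133
-3 11 r med 19.885158454533425 y mid -5.417262293931934
3 43 r med 19.667334465263778 y mid -0.3116680444927493
9 45 r med 19.465111072376224 y mid -0.7671441234769554
15 27 r med 15.972971477090715 y mid -1.1565876473431052
21 24 r med 10.56836334748007 y mid -1.457738129764377
27 20 r med 10.445914919316245 y mid -1.6725793233402282
33 25 r med 10.605088908866465 y mid 0.4801651108202667
39 22 r med 10.866420737219187 y mid 0.00727593062022347
45 23 r med 10.421463359890357 y mid -0.11139613818985517
51 23 r med 10.771124173723726 y mid -0.44963614392764395
57 24 r med 11.58781579150957 y mid 1.151006822804849
```

View pics/final.png

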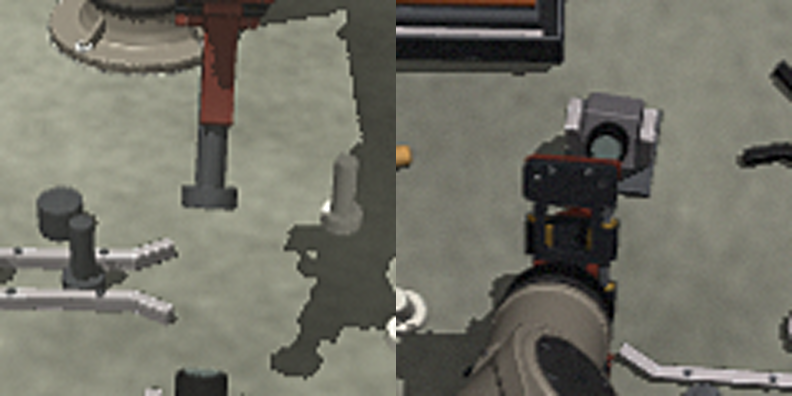

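Emit:
step_arm:
  moves:
    - [[0, 0, 0], [0, 0, 0], 0.01]
    - [[0, 0, 0], [0, 0, 0], 0.01]
    - [[0, 0, 0], [0, 0, 0], 0.01]
    - [[0, 0, 0], [0, 0, 0], 0.01]

```text
time: 22.02
eef_pos: [612.2, 39.4, 247.7]
tcp_rot: [0.692, 0.656, 0.191, 0.232]
contact_force: [-0.4, 0.5, -2.6]
opening: 21.6
```

```bash
python3 -c "
from bench import ctrl
s=ctrl.state();print(s['time'],s['eef_pos'],abs(s['joint_vel']).max(),s['opening']);print(ctrl.close_job())"
```

```text
22.025 [612.15888189  39.41469221 247.66927639] 0.0022404722476734103 21.55538956526515
the job is handed in; nothing more can be done
None
```

The job was handed in at about 22 s of the 59 s allowed. The tall blank was held still in the air before the inspection camera, and both short blanks were left standing in the lane. No verdict was reported.

- **Filing the strays:** I gripped each stray by its stem and slid it along the bench into the lane, the tall one first and then the short one. After that I gripped the tall blank high on its stem, lifted it straight up and tilted it 35° to face the lens.
- **Head position:** the last check put the centre of the head's face about 1 mm from the computed view point, with the stem on the estimated line of sight to well within 0.05 rad. Depth points on the held blank agreed. The view point itself rests on the camera pose I measured from the images.
- **Short blanks:** they stood at lane x of about +60 mm and −42 mm, within about 2 mm of the centre line.
- **Grip:** the fingers were on the 22 mm stem (opening 21.6 mm) and the arm was at rest.
- **What disagreed:** after its first slide the tall blank stood about 31 mm short of where I had placed it. I did not find out why. The second stray's head pushed it further in, and it ended at about −3 mm. The two cameras differed by up to about 4 mm across the lane.
- **Not checked:** I did not re-measure the bystanders; the arm never reported an unexpected contact force.

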